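# Make up two repair kits in stacking trays

## Task

Make up two repair kits at the electronics bench, with one part standing upright in each compartment (either one) and every part set down, not dropped. First put the transformer and the small capacitor into the deep lower tray; then take the empty tray with the handle and stack it squarely on the lower tray, its four feet fully home inside the corners; only then put the heat sink and the large capacitor into this upper tray. Leave the solder reel, the multimeter and the tip cleaner where they are.

Things in the scene. Friction and masses are not known exactly. Their poses are not given: they have to be found in the camera images.
- lower_tray: Deep open grey plastic tray, fixed to the bench: outside 178 (its x) by 118 (its y) by 60 mm high, walls 4, floor 5 thick. Origin at the centre of its underside, on the bench surface; z up. A low divider along y at x = 0 (5 thick, top 30 above the origin) makes two compartments, centres at x = +-45, y = 0, floor 5 above the origin.
- upper_tray_handle (a point): Loose grey tray with handle, 178 (x) x 118 (y) mm, 250 g. Point: mid-handle, 56 above its feet. Handle (part of the divider at x=0): 10 thick in x, 60 long in y, top 12 above point; grasp across x. Rim 12, divider ends 20, floor 42 below point; compartment centres x=+-45. Feet (tapered, 10 high, 2.5 play) fit inside lower tray's corners; home: point 106 above its origin, x axes parallel
- transformer_centre (a point): Small mains transformer: dark steel core with copper winding, 48 (x) by 36 (y) by 38 mm high, about 160 g. Point at its centre, 19 above its underside; z up. Grasp across y (winding, 36 wide).
- heat_sink_centre (a point): Finned aluminium heat sink, fins along x pointing up, 50 (x) by 36 (y) by 34 mm high, about 70 g. Point at its centre, 17 above its underside; z up. Grasp across y (outer fins, 36 wide).
- large_capacitor_centre (a point): The larger, fatter of the two upright capacitors: black can with bare aluminium top, 35 diameter by 42 mm high, about 50 g. Point at its centre, 21 above its underside; z up.
- small_capacitor_centre (a point): The smaller, slimmer of the two upright capacitors: black can with bare aluminium top, 22 diameter by 34 mm high, about 20 g. Point at its centre, 17 above its underside; z up.
- solder_reel: Bystander: upright reel of solder, 60 diameter by 54 mm high, origin at the centre of its underside.
- multimeter: Bystander: yellow hand multimeter lying face up, 190 (x) by 90 (y) by 52 mm high with its dial, origin at the centre of its underside.
- tip_cleaner: Bystander: steel pot of brass wool on a black foot, 72 diameter by about 57 mm high, origin at the centre of its underside.
Mind the look-alikes: they are no part of the job. Leave any purple look-alike of the part that bears transformer_centre alone.

How it is judged:
By the outcome, as a careful person would: the job done as asked, in the order asked, and still so for the second after the job is handed in, with the robot touching nothing.
It also fails if it takes over 136 s, if anything falls off the work surface, if the arm or the gripper's body presses on something with over 40 N, if the wrist force passes 120 N, or if a joint passes its speed limit or range.

## Robot

A 6-joint arm with a two-finger parallel gripper is mounted at the origin on the work surface. World frame = base frame: x ahead of the robot, y to its left, z up, the work surface at z = 0. Lengths are in mm, angles in rad, forces in N, time in s.
With the tool pointing down it reaches from about 350 to 1000 mm from the base axis. Payload 7.1 kg.
Tool frame: the origin (TCP) lies midway between the tips of the shut fingers; the grasp point (between the pads) lies behind it (bot.grasp_offset is the z of the grasp point in the tool frame, in mm); z points along the fingers, y is the line along which they close (so a half turn about z gives the same grasp; the last joint's range is limited). The gripper opens to 85 mm and grips with 20 to 120 N. Pads are 22 mm wide; open, the fingers measure 114 mm over their backs; the gripper's body (76 mm by 85 mm) begins 54 mm behind the grasp point. The pads swing forward as they close: fully open they stand 13 mm farther back than shut.
Start: joints at [-1.302, 0.423, 1.63, -0, 1.089, -0.019], TCP at [177.42, -599.272, 231.319] pointing down, gripper open.
Joint ranges: [-3, 3], [-0.9, 2.11], [0.09, 2.58], [-1.31, 4.45], [0.11, 2.69], [-2.54, 2.54]. Speed limits (rad/s): [2.39, 2.39, 3.01, 3.14, 3.14, 3.14].

## Interface

Orientations are given as a unit quaternion [w, x, y, z].
In Python, from plant import bot gives the robot as it stands.
- The arm moves only by the tool send_rows, never from a script. Its argument "motion" is a list that holds one entry, the list of rows, each a list of 5 numbers: the shift along the world's x, y, z each as a share of 0.3 m, from -1 to 1, then the turn about the world's z as a share of 45 degrees, from -1 to 1, then the opening, from 0 (shut) to 1 (fully open). In form: [[[dx, dy, dz, turn, fingers], ...]]. A call has 1 to 12 rows; each row is the pose to reach, as a shift and turn from the pose commanded when the call began; what a row does not reach only later rows make up. A row lasts 1/12 s, in which the tool goes at most 41.7 mm and 7.16 degrees, less where a joint would pass 70% of its speed; a pose out of reach is approached as far as the arm can. A call with a number of a shift or a turn outside -1 to 1 is refused whole. A call with a gripper value outside its range is refused whole. The fingers move at their own pace and stop on an object; the grip force is fixed at half the most. Time passes only in rows, so rows that repeat a pose let the fingers close. It gives the time, the measured TCP pose, the force, the opening and the grip force at its end, in the units of the state.
- bot.get_obs(): the state, without advancing time (a new reading comes with each control period).
- bot.capture(name): name is "scene" or "top" or "wrist"; returns the picture (480x640x3 uint8, red, green, blue); there is no depth.
- bot.camera_info(name): a dict with "K" (3x3 intrinsics, pixels), "xyz" and "orientation" of the camera in the world; the wrist camera has in their place "tool_from_camera" (4x4, takes a point from camera to tool coordinates, whose origin is the TCP and whose axes are the flange's). Camera axes: x right, y up, looking along -z (the intrinsics and any distortion apply to the point x, -y, -z); pixel columns grow to the right and rows downward; lengths in mm; the calibration is good to about 2 mm. A picture is of the moment at which its call begins: read the wrist's pose just before it. camera_info takes no time and is no camera call.
- bot.hand_in(): hands the job in; it is judged then, once.
Trained networks look in the newest picture that a camera, given by its name, has taken for a name from the list of things; names that differ only in an ending like _2 or _b are one class to them, and where a whole thing is asked for, a point or a joint stands for the part that bears it (a point fixed in the world has none). Each returns a list of dicts, best first, with "score" (0 to 1); they miss things now and then, are a little off and sometimes report something else, mostly with a low value. They report only what shows in the picture. A call takes as long as a camera call. They do not tell look-alikes from the thing itself.
- bot.recognise(camera, target): "at" ([x, y, z] in mm, in the coordinates of the camera as it stood for that picture, good to about 4 mm: the middle of the surface that is visible of it).
The state is a dict: "clock": time; "joint_pos": joint angles; "dq": joint speeds; "joint_efforts": joint torques, N m; "tool_pos": TCP position; "ee_rot": TCP orientation; "force": force on the tool from outside, world axes, zero at the start; "ft_torque": the same for the moment, N m; "opening": finger opening in mm; "finger_force": force on a finger pad.
Only numpy, scipy, OpenCV 4.12 (cv2) and the standard library are available. Lean on these libraries where they do the work, as an engineer would, in place of code of your own. Each camera call takes 0.05 s, during which the arm holds its last target. There are 200 camera calls.

## Working session

There is one attempt and no reset: what is moved stays moved. The work goes in short steps, Python scripts to look and compute and a tool call to move; the robot and the scene stay as the last step left them, time stands still between calls to the robot, and variables do not carry over. Pictures are saved under pics/ and viewed, at most 14 in all, crops included, and the job is handed in when it is done.

Besides the shell and the picture viewer there is one more tool, called after "Call:" by a JSON object that holds its "fn" and its "kwargs", one argument or row to a line. send_rows: Moves the arm, as the interface text tells. Its arguments: {"type":"object","properties":{"motion":{"type":"array"}},"required":["motion"]}

```bash
ls; mkdir -p pics
cat > h.py <<'E'
import numpy as np, cv2
from scipy.spatial.transform import Rotation as R
from plant import bot
def rot(q): return R.from_quat([q[1],q[2],q[3],q[0]]).as_matrix()
def cam(name):
    i=bot.camera_info(name); K=np.array(i["K"],float)
    if "tool_from_camera" in i:
        o=bot.get_obs(); T=np.eye(4); T[:3,:3]=rot(o["ee_rot"]); T[:3,3]=o["tool_pos"]
        T=T@np.array(i["tool_from_camera"]); return K,T[:3,:3],T[:3,3]
    return K,rot(i["orientation"]),np.array(i["xyz"],float)
def px(c,u,v,z):
    K,Rm,t=c; d=np.linalg.inv(K)@[u,v,1]; d=Rm@[d[0],-d[1],-d[2]]
    return t+d*(z-t[2])/d[2]
def proj(c,p):
    K,Rm,t=c; q=Rm.T@(np.asarray(p)-t); q=K@[q[0],-q[1],-q[2]]; return q[:2]/q[2]
def shot(name,fn):
    c=cam(name); im=bot.capture(name); cv2.imwrite("pics/"+fn,im[:,:,::-1]); return c,im
def rec(name,c,t,n=3):
    for r in bot.recognise(name,t)[:n]:
        p=c[1]@np.array(r["at"])+c[2]; print(name,t,round(r["score"],2),p.round(0),proj(c,p).round(0))
E
python3 - <<'E'
from h import *
for n in ["scene","top"]:
    c,im=shot(n,n+"1.png"); print(n,bot.camera_info(n))
    for t in ["lower_tray","upper_tray_handle","transformer_centre","heat_sink_centre","large_capacitor_centre","small_capacitor_centre","solder_reel","multimeter","tip_cleaner"]: rec(n,c,t)
print(bot.get_obs(),bot.grasp_offset, bot.camera_info("wrist"))
E
```

```text
pics
scene {'K': array([[495.22882285,   0.        , 322.24468326],
       [  0.        , 495.22882285, 240.60314455],
       [  0.        ,   0.        ,   1.        ]]), 'xyz': array([1327.48860813,  192.14059775,  653.88517903]), 'orientation': array([0.53318984, 0.27139399, 0.35313155, 0.71927186])}
scene lower_tray 0.63 [ 476. -265.   31.] [232. 207.]
scene upper_tray_handle 0.73 [560. 279.  30.] [475. 278.]
scene upper_tray_handle 0.19 [738. 258.  39.] [458. 340.]
scene transformer_centre 0.83 [397. -66.  32.] [326. 203.]
scene transformer_centre 0.71 [515.  92.  27.] [383. 248.]
scene transformer_centre 0.71 [625. -62.  29.] [295. 265.]
scene heat_sink_centre 0.56 [438.  20.  15.] [358. 226.]
scene large_capacitor_centre 0.79 [607.  48.  35.] [352. 268.]
scene large_capacitor_centre 0.64 [527. -30.  28.] [325. 240.]
scene small_capacitor_centre 0.74 [695.  -6.  26.] [312. 296.]
scene solder_reel 0.79 [781. 149.  59.] [388. 337.]
scene multimeter 0.98 [ 777. -190.   41.] [199. 299.]
scene tip_cleaner 0.77 [737. 259.  39.] [459. 340.]
scene tip_cleaner 0.59 [ 780. -192.   40.] [
[... 1310 characters left out ...]
 array([0.41380511, 0.41541513, 0.66159578]), 'ft_torque': array([-0.01906789, -0.04468402,  0.01102752]), 'finger_force': 0.0, 'opening': 85.50439622117943} -18.700000000000003 {'K': array([[430.36476766,   0.        , 323.78883832],
       [  0.        , 430.36476766, 241.57368276],
       [  0.        ,   0.        ,   1.        ]]), 'tool_from_camera': array([[-4.45185949e-04,  9.47369269e-01,  3.20142576e-01,
         8.27161458e+01],
       [ 9.99999821e-01,  5.49774403e-04, -2.36311914e-04,
        -5.11785744e-01],
       [-3.99880839e-04,  3.20142414e-01, -9.47369345e-01,
        -1.42065387e+02],
       [ 0.00000000e+00,  0.00000000e+00,  0.00000000e+00,
         1.00000000e+00]])}
```

View pics/top1.png

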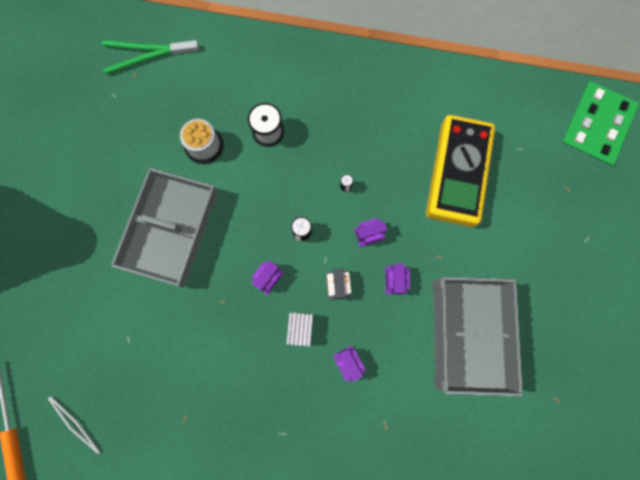

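View pics/scene1.png

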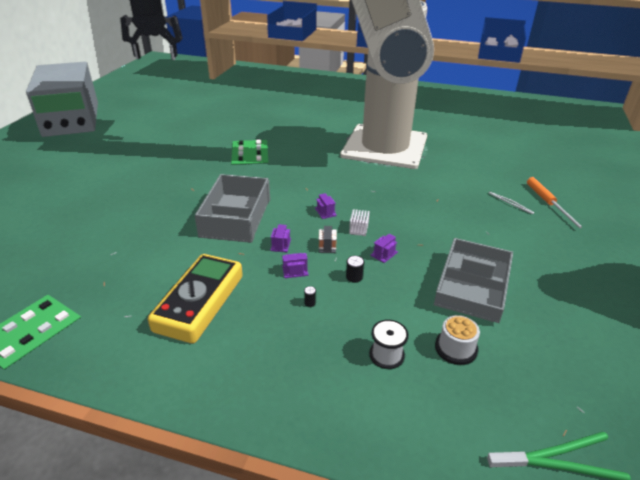

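The two views show the same layout. Top-view pixels:
- Real transformer (dark core, copper): (339,284). Purple look-alikes: (371,232), (398,279), (267,277), (349,364).
- Small capacitor (347,182), large capacitor (302,228), heat sink (300,330).
- Lower tray (no handle) around (482,336); handled tray around (166,227).
- Bystanders: reel (265,120), cleaner (200,138), multimeter (463,170).

I choose the transformer at (339,284) and will check it in a close crop.

Run:
```python
from h import *
im=cv2.imread("pics/top1.png"); c=cam("top")
r=lambda x0,y0,w,h,s:cv2.resize(im[y0:y0+h,x0:x0+w],None,fx=s,fy=s,interpolation=cv2.INTER_CUBIC)
a=r(250,170,180,220,2.2); b=r(425,265,105,140,2.8); d=r(105,160,120,132,2.8)
m=np.zeros((600,800,3),np.uint8)
m[:484,:396]=a[:484,:396]
b=b[:392,:294]; 
m=np.zeros((600,800,3),np.uint8); a=r(310,260,60,60,4)
m[:a.shape[0],:a.shape[1]]=a; m[:b.shape[0],420:420+b.shape[1]]=b; m[230:230+d.shape[0],:d.shape[1]]=d
cv2.imwrite("pics/crop1.png",m)
for n,u,v,z in [("tr",339,284,30),("sc",347,182,34),("lc",302,228,42),("hs",300,330,25)]: print(n,px(c,u,v,z).round())
```

```text
tr [511. -30.  30.]
sc [687. -13.  34.]
lc [591.  48.  42.]
hs [425.  20.  25.]
```

View pics/crop1.png

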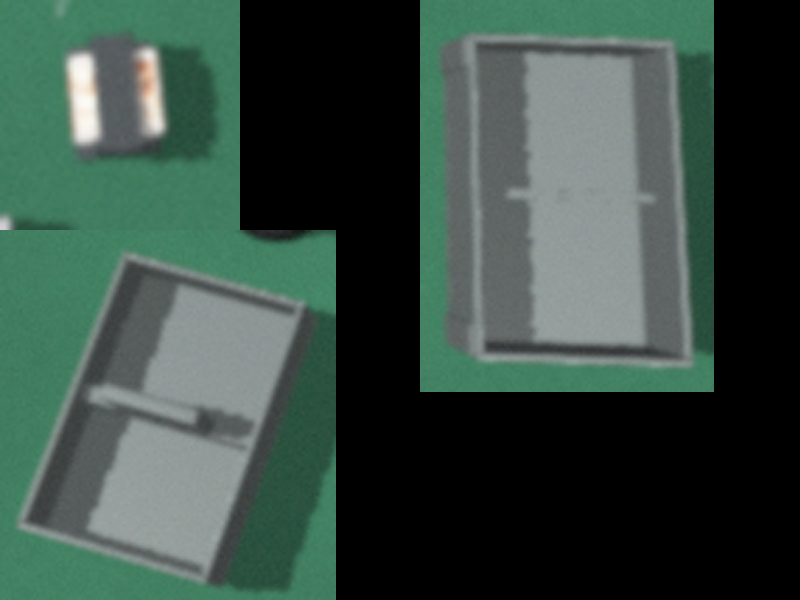

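Call:
{"fn": "send_rows", "kwargs": {
  "motion": [
    [[0, 0.2, 0.3, 0, 1], [0.2, 0.5, 0.3, 0, 1], [0.4, 0.7, 0.3, 0, 1], [0.6, 0.9, 0.3, 0, 1], [0.8, 1, 0.3, 0, 1], [0.9, 1, 0.3, 0, 1], [0.95, 1, 0.3, -0.2, 1], [0.95, 1, 0.3, -0.36, 1], [0.95, 1, 0.3, -0.36, 1], [0.95, 1, 0.3, -0.36, 1], [0.95, 1, 0.3, -0.36, 1], [0.95, 1, 0.3, -0.36, 1]]
  ]
}}

```text
clock: 2.0
tool_pos: [467.5, -295.5, 322.3]
ee_rot: [-0.0, 1.0, 0.005, 0.002]
force: [0.2, -0.5, -0.2]
opening: 85.0
finger_force: 0.0
```

Crop: the chosen part has the dark core with white/copper winding, so it is the transformer; its long axis runs about along world x, so I grasp across y. Next I compute the tray poses and take a wrist view.

Run:
```python
from h import *
c=cam("top")
def tray(P,z):
    Q=np.array([px(c,u,v,z) for u,v in P]); d=((Q[2]-Q[1])+(Q[3]-Q[0]))[:2]
    print(Q.mean(0).round(1),"xang",np.degrees(np.arctan2(d[1],d[0])).round(1),[np.linalg.norm(Q[i]-Q[i-1]).round() for i in range(4)])
tray([(442.9,278.6),(515.7,280),(521.4,394.6),(447.1,392.5)],60)
tray([(150,169.3),(213.6,186.4),(180.7,285.7),(112.1,265)],44)
c,im=shot("wrist","w1.png")
for t in ["lower_tray","transformer_centre","small_capacitor_centre"]: rec("wrist",c,t)
```

```text
[ 469.9 -262.7   60. ] xang -171.3 [np.float64(174.0), np.float64(117.0), np.float64(175.0), np.float64(113.0)]
[552.7 275.   44. ] xang 174.8 [np.float64(173.0), np.float64(115.0), np.float64(175.0), np.float64(120.0)]
wrist lower_tray 0.75 [ 472. -262.    2.] [293. 173.]
wrist transformer_centre 0.94 [393. -73.  34.] [114. 251.]
wrist transformer_centre 0.79 [516. -36.  30.] [ 60. 131.]
wrist transformer_centre 0.78 [ 537. -133.   31.] [156. 110.]
```

View pics/w1.png

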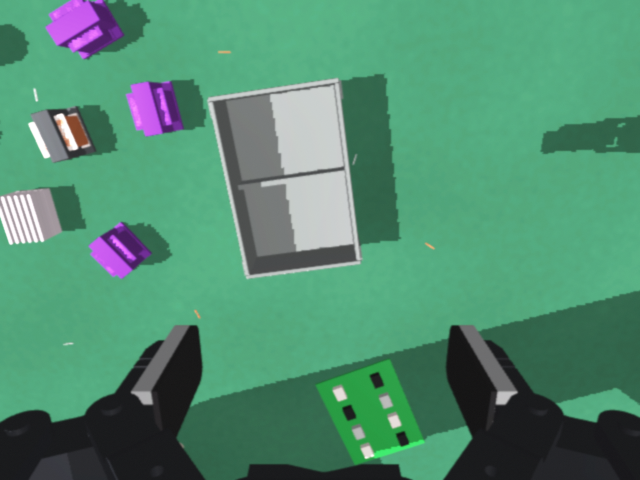

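Call:
{"fn": "send_rows", "kwargs": {
  "motion": [
    [[0, 0.2, 0, 0, 1], [0, 0.4, 0, 0, 1], [0.05, 0.6, 0, 0, 1], [0.1, 0.8, 0, 0, 1], [0.1, 0.85, 0, 0, 1], [0.1, 0.85, 0, 0, 1], [0.1, 0.85, 0, 0, 1], [0.1, 0.85, 0, 0, 1], [0.1, 0.85, 0, 0, 1]]
  ]
}}

```text
clock: 2.95
tool_pos: [492.0, -45.3, 321.2]
ee_rot: [0.0, 1.0, 0.002, -0.0]
force: [0.3, 0.0, -0.2]
opening: 85.4
finger_force: 0.0
```

Wrist view: lower tray rim corners at (209,98), (338,80), (361,262), (247,278); transformer at (62,135); the purple ones are elsewhere.

Run:
```python
from h import *
print(bot.get_obs()["tool_pos"].round(1))
c,im=shot("wrist","w2.png"); np.savez("w2.npz",K=c[0],R=c[1],t=c[2])
for t in ["transformer_centre","small_capacitor_centre","large_capacitor_centre","heat_sink_centre","lower_tray"]: rec("wrist",c,t)
```

```text
[492.  -45.3 321.2]
wrist transformer_centre 0.98 [ 538. -123.   32.] [403. 135.]
wrist transformer_centre 0.95 [514. -28.  35.] [306. 161.]
wrist transformer_centre 0.77 [398. -65.  37.] [342. 271.]
wrist large_capacitor_centre 0.75 [587.  47.  39.] [225.  81.]
wrist heat_sink_centre 0.63 [429.  25.  25.] [258. 239.]
wrist lower_tray 0.56 [ 474. -280.   12.] [543. 196.]
```

View pics/w2.png

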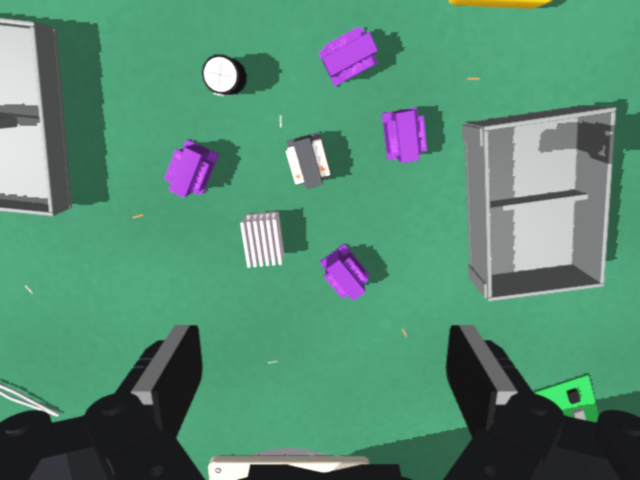

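Wrist view: transformer core top centre (309,161), strip from (304,135) to (314,186); heat sink top centre (265,239); large capacitor top (222,74); lower tray rim (484,124), (614,108), (605,286), (488,299).

Run:
```python
from h import *
d=np.load("w2.npz"); c=(d["K"],d["R"],d["t"])
def ln(n,a,b,z):
    p,q=px(c,*a,z),px(c,*b,z); e=p-q; print(n,((p+q)/2).round(1),"ang",np.degrees(np.arctan2(e[1],e[0])).round(1),np.linalg.norm(e).round(1))
ln("tr",(304,135),(314,186),38)
ln("hs",(263,212),(266.5,266),34)
print("lc",px(c,222,74,42).round(1))
def tray(P,z):
    Q=np.array([px(c,u,v,z) for u,v in P]); d=((Q[1]-Q[2])+(Q[0]-Q[3]))[:2]
    print(Q.mean(0).round(1),"xang",np.degrees(np.arctan2(d[1],d[0])).round(1),[np.linalg.norm(Q[i]-Q[i-1]).round() for i in range(4)]); print(Q.round())
tray([(484,124),(614,108),(605,286),(488,299)],60)
```

```text
tr [514.2 -30.6  38. ] ang 10.8 50.5
hs [431.4  16.7  34. ] ang 1.3 59.8
lc [593.2  48.3  42. ]
[ 471.  -261.1   60. ] xang 9.0 [np.float64(177.0), np.float64(116.0), np.float64(177.0), np.float64(119.0)]
[[ 551. -190.   60.]
 [ 566. -305.   60.]
 [ 391. -334.   60.]
 [ 376. -216.   60.]]
```

Call:
{"fn": "send_rows", "kwargs": {
  "motion": [
    [[0.07, 0.05, -0.14, 0.15, 0.75], [0.07, 0.05, -0.28, 0.24, 0.75], [0.07, 0.05, -0.42, 0.24, 0.75], [0.07, 0.05, -0.56, 0.24, 0.75], [0.07, 0.05, -0.7, 0.24, 0.75], [0.07, 0.05, -0.75, 0.24, 0.75], [0.07, 0.05, -0.8, 0.24, 0.75], [0.07, 0.05, -0.85, 0.24, 0.75], [0.07, 0.05, -0.85, 0.24, 0.75], [0.07, 0.05, -0.85, 0.24, 0.75]]
  ]
}}

```text
clock: 4.08
tool_pos: [513.0, -29.8, 65.8]
ee_rot: [-0.0, 0.995, 0.096, -0.001]
force: [-0.6, 0.3, 0.9]
opening: 63.8
finger_force: 0.0
```

Run:
```python
from h import *
o=bot.get_obs(); print(o["tool_pos"].round(1),o["opening"])
c,im=shot("wrist","w3.png"); print(proj(c,[513,-30,38]))
```

```text
[513.  -29.8  65.8] 63.78425685277334
[325.53824232 296.49550381]
```

View pics/w3.png

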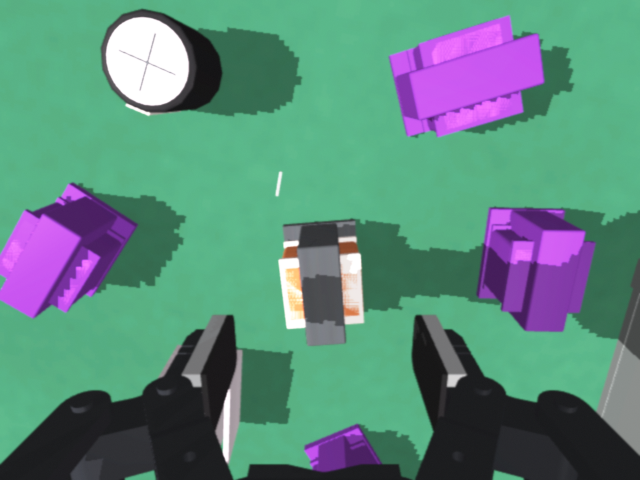

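The grasp is aligned: core top at (322,285) against a predicted (325,296), so about 4 mm farther in x. The neighbouring parts stay clear of the fingers. Descending and gripping.

Call:
{"fn": "send_rows", "kwargs": {
  "motion": [
    [[0.013, 0, -0.07, 0, 0.75], [0.013, 0, -0.14, 0, 0.75], [0.013, 0, -0.204, 0, 0.75], [0.013, 0, -0.204, 0, 0.75], [0.013, 0, -0.204, 0, 0.2], [0.013, 0, -0.204, 0, 0.2], [0.013, 0, -0.204, 0, 0.2], [0.013, 0, -0.204, 0, 0.2], [0.013, 0, -0.204, 0, 0.2], [0.013, 0, -0.204, 0, 0.2], [0.013, 0, -0.204, 0, 0.2]]
  ]
}}

```text
clock: 5.05
tool_pos: [518.6, -29.4, 7.0]
ee_rot: [0.0, 0.995, 0.097, 0.001]
force: [-0.9, 0.4, 7.4]
opening: 35.0
finger_force: 60.3
```

Call:
{"fn": "send_rows", "kwargs": {
  "motion": [
    [[0, 0, 0.13, 0, 0.2], [0, 0, 0.26, 0, 0.2], [0, -0.1, 0.38, -0.04, 0.2], [0, -0.22, 0.4, -0.04, 0.2], [0, -0.35, 0.4, -0.04, 0.2], [0, -0.48, 0.4, -0.04, 0.2], [-0.007, -0.6, 0.4, -0.04, 0.2], [-0.007, -0.7, 0.4, -0.04, 0.2], [-0.007, -0.752, 0.4, -0.04, 0.2], [-0.007, -0.752, 0.35, -0.04, 0.2], [-0.007, -0.752, 0.3, -0.04, 0.2], [-0.007, -0.752, 0.3, -0.04, 0.2]]
  ]
}}

```text
clock: 6.05
tool_pos: [513.6, -254.2, 93.5]
ee_rot: [-0.001, 0.997, 0.081, -0.001]
force: [-0.2, 1.3, -1.2]
opening: 35.1
finger_force: 60.4
```

Run:
```python
from h import *
o=bot.get_obs(); print(o["tool_pos"].round(1),o["opening"],o["force"])
c,im=shot("wrist","w4.png")
import math
a=math.radians(9); X=np.array([math.cos(a),math.sin(a),0]);Y=np.array([-X[1],X[0],0]);C=np.array([471,-261.8,0])
for sx in(1,-1):
  for sy in(1,-1): 
    p=C+X*89*sx+Y*59*sy+[0,0,60]; cv2.circle(im:=np.ascontiguousarray(im),tuple(int(v) for v in proj(c,p)),3,(255,0,0),1)
cv2.imwrite("pics/w4.png",im[:,:,::-1])
```

```text
[ 513.6 -254.2   93.5] 35.1057393759069 [-0.22234057  1.34858475 -1.16268148]
```

View pics/w4.png

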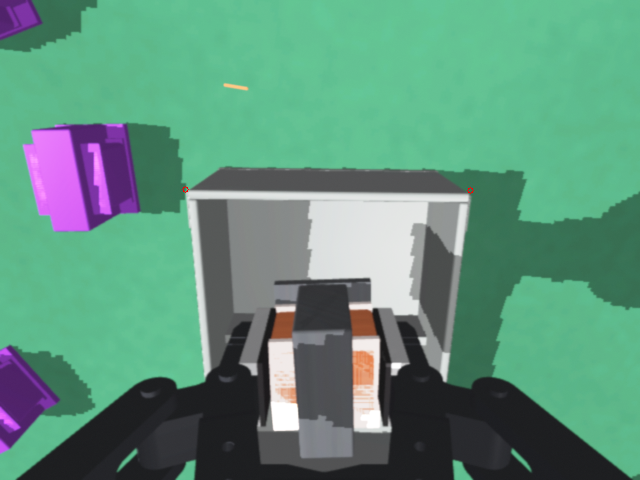

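The predicted rim corners (185,190) and (471,190) match the tray, and the transformer is held over the compartment. Lowering slowly.

Call:
{"fn": "send_rows", "kwargs": {
  "motion": [
    [[0.003, 0, -0.08, 0, 0.2], [0.003, 0, -0.14, 0, 0.2], [0.003, 0, -0.2, 0, 0.2], [0.003, 0, -0.24, 0, 0.2], [0.003, 0, -0.255, 0, 0.2], [0.003, 0, -0.263, 0, 0.2], [0.003, 0, -0.268, 0, 0.2], [0.003, 0, -0.272, 0, 0.2], [0.003, 0, -0.272, 0, 0.2]]
  ]
}}

```text
clock: 6.85
tool_pos: [516.6, -255.1, 14.2]
ee_rot: [0.0, 0.997, 0.081, 0.0]
force: [0.5, 0.9, -0.2]
opening: 35.0
finger_force: 60.4
```

Call:
{"fn": "send_rows", "kwargs": {
  "motion": [
    [[0, 0, -0.004, 0, 0.2], [0, 0, -0.008, 0, 0.2], [0, 0, -0.011, 0, 0.2], [0, 0, -0.011, 0, 0.2]]
  ]
}}

```text
clock: 7.18
tool_pos: [516.6, -255.1, 12.0]
ee_rot: [0.0, 0.997, 0.081, 0.0]
force: [-3.8, 1.9, 14.4]
opening: 35.2
finger_force: 62.3
```

Call:
{"fn": "send_rows", "kwargs": {
  "motion": [
    [[0, 0, 0, 0, 0.65], [0, 0, 0, 0, 0.65], [0, 0, 0, 0, 0.65], [0, 0, 0.06, 0, 0.65], [0, 0, 0.18, 0, 0.65], [0, 0, 0.3, 0, 0.65], [0.1, 0.1, 0.42, 0, 0.65], [0.2, 0.25, 0.5, -0.1, 0.65], [0.3, 0.4, 0.6, -0.2, 0.65], [0.4, 0.55, 0.6, -0.2, 0.65], [0.4, 0.68, 0.6, -0.2, 0.65], [0.4, 0.81, 0.6, -0.2, 0.65]]
  ]
}}

```text
clock: 8.18
tool_pos: [628.5, -57.9, 187.3]
ee_rot: [0.0, 1.0, 0.002, 0.002]
force: [-0.2, 0.4, -0.7]
opening: 55.6
finger_force: 0.0
```

Run:
```python
from h import *
bot.capture("wrist")
o=bot.get_obs(); print(o["tool_pos"].round(1),o["opening"],o["ee_rot"].round(3))
c,im=shot("wrist","w5.png"); rec("wrist",c,"small_capacitor_centre"); print(proj(c,[687,-13,34]))
g=cv2.cvtColor(im,cv2.COLOR_RGB2GRAY); hs=cv2.cvtColor(im,cv2.COLOR_RGB2HSV)
m=((hs[...,1]<40)&(hs[...,2]>180)).astype(np.uint8); n,l,s,ce=cv2.connectedComponentsWithStats(m)
for i in range(1,n):
    if 100<s[i][4]<6000: print(s[i],ce[i].round(1),px(c,*ce[i],34).round(1))
```

```text
[629.1 -50.8 187.5] 55.21525264126866 [-0.001  1.     0.004  0.002]
wrist small_capacitor_centre 0.94 [691. -11.  39.] [265. 129.]
[269.43391463 135.5179756 ]
[  0   0  21  35 526] [ 8.1 13.5] [759.1 145.8  34. ]
[ 555    0   82   47 2232] [588.7  20.3] [ 757.9 -212.5   34. ]
[253 116  28  29 646] [266.6 130.2] [690.4 -11.2  34. ]
[ 164  250   41   39 1225] [184.2 269.1] [590.1  53.3  34. ]
[ 519  325  121   58 1190] [602.8 348.7] [ 525.1 -270.8   34. ]
[519 344   5  43 190] [520.8 363.9] [ 510.6 -208.3   34. ]
[558 351  14  38 239] [562.8 369.5] [ 505.7 -242.8   34. ]
[ 572  394   68   49 1285] [604.  412.4] [ 464.2 -284.8   34. ]
[253 419  12  45 226] [258.5 440.8] [431.8   4.6  34. ]
[237 421  13  47 233] [243.2 443.3] [429.   17.9  34. ]
[245 420  12  45 223] [250.7 441.4] [431.2  11.4  34. ]
[231 423  11  46 212] [235.9 445.2] [427.   24.3  34. ]
```

View pics/w5.png

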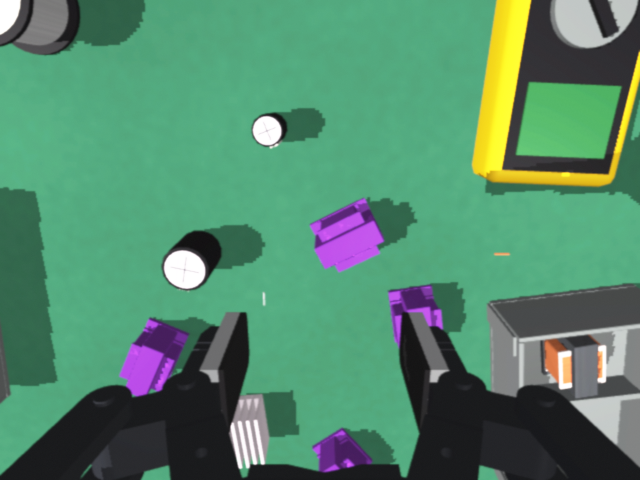

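Small capacitor top at (267,130), so about (690,-11); the transformer stands in the tray at (575,365). Moving over the capacitor.

Call:
{"fn": "send_rows", "kwargs": {
  "motion": [
    [[0.1, 0.07, 0, 0, 0.55], [0.2, 0.131, -0.1, 0, 0.55], [0.203, 0.131, -0.22, 0, 0.55], [0.203, 0.131, -0.34, 0, 0.55], [0.203, 0.131, -0.4, 0, 0.55], [0.203, 0.131, -0.4, 0, 0.55], [0.203, 0.131, -0.4, 0, 0.55]]
  ]
}}

```text
clock: 8.92
tool_pos: [686.0, -21.0, 64.5]
ee_rot: [-0.0, 1.0, 0.002, -0.002]
force: [0.5, 1.1, -0.1]
opening: 47.4
finger_force: 0.0
```

```bash
cat >> h.py <<'E'
def blobs(c,im,z,lo=300,hi=12000,near=None):
    hs=cv2.cvtColor(im,cv2.COLOR_RGB2HSV); m=((hs[...,1]<40)&(hs[...,2]>180)).astype(np.uint8)
    m=cv2.morphologyEx(m,cv2.MORPH_CLOSE,np.ones((5,5))); n,l,s,ce=cv2.connectedComponentsWithStats(m)
    for i in range(1,n):
        x,y,w,h,a=s[i]
        if lo<a<hi:
            p=px(c,x+w/2-.5,y+h/2-.5,z)
            if near is None or np.hypot(*(p[:2]-near))<25: print("blob",s[i],p.round(1))
E
python3 - <<'E'
from h import *
o=bot.get_obs(); print(o["tool_pos"].round(1),o["opening"],o["ee_rot"].round(3))
c,im=shot("wrist","w6.png"); blobs(c,im,34,near=[690,-11])
E
```

```text
[686.  -21.   64.5] 47.35427933278701 [-0.     1.     0.002 -0.002]
blob [ 282  265   41   41 1305] [690.1 -10.9  34. ]
```

Call:
{"fn": "send_rows", "kwargs": {
  "motion": [
    [[0.013, 0.033, 0, 0, 0.55], [0.013, 0.033, -0.08, 0, 0.55], [0.013, 0.033, -0.15, 0, 0.55], [0.013, 0.033, -0.195, 0, 0.55], [0.013, 0.033, -0.195, 0, 0.55], [0.013, 0.033, -0.195, 0, 0.05], [0.013, 0.033, -0.195, 0, 0.05], [0.013, 0.033, -0.195, 0, 0.05], [0.013, 0.033, -0.195, 0, 0.05], [0.013, 0.033, -0.195, 0, 0.05], [0.013, 0.033, -0.195, 0, 0.05], [0.013, 0.033, -0.195, 0, 0.05]]
  ]
}}

```text
clock: 9.97
tool_pos: [692.5, -10.0, 9.2]
ee_rot: [0.0, 1.0, 0.002, 0.001]
force: [-0.4, 0.1, 6.1]
opening: 19.9
finger_force: 59.1
```

Call:
{"fn": "send_rows", "kwargs": {
  "motion": [
    [[0, 0, 0.1, 0, 0.05], [0, 0, 0.22, 0, 0.05], [-0.05, -0.05, 0.34, 0.05, 0.05], [-0.14, -0.14, 0.4, 0.1, 0.05], [-0.23, -0.23, 0.4, 0.15, 0.05], [-0.32, -0.32, 0.4, 0.2, 0.05], [-0.41, -0.41, 0.4, 0.2, 0.05], [-0.5, -0.5, 0.4, 0.2, 0.05], [-0.59, -0.59, 0.4, 0.2, 0.05], [-0.68, -0.68, 0.4, 0.2, 0.05], [-0.77, -0.77, 0.4, 0.2, 0.05], [-0.86, -0.84, 0.4, 0.2, 0.05]]
  ]
}}

```text
clock: 10.97
tool_pos: [432.0, -263.7, 128.1]
ee_rot: [0.001, 0.997, 0.081, 0.001]
force: [-0.7, -0.4, -0.3]
opening: 19.9
finger_force: 58.7
```

Call:
{"fn": "send_rows", "kwargs": {
  "motion": [
    [[-0.03, -0.02, 0, 0, 0.05], [-0.03, -0.02, 0, 0, 0.05], [-0.03, -0.02, 0, 0, 0.05]]
  ]
}}

```text
clock: 11.22
tool_pos: [424.3, -268.3, 127.9]
ee_rot: [0.0, 0.997, 0.08, 0.0]
force: [1.0, 0.3, 0.2]
opening: 19.8
finger_force: 58.7
```

Call:
{"fn": "send_rows", "kwargs": {
  "motion": [
    [[0.007, 0, -0.1, 0, 0.05], [0.007, 0, -0.2, 0, 0.05], [0.007, 0, -0.3, 0, 0.05], [0.007, 0, -0.345, 0, 0.05], [0.007, 0, -0.36, 0, 0.05], [0.007, 0, -0.367, 0, 0.05], [0.007, 0, -0.373, 0, 0.05], [0.007, 0, -0.377, 0, 0.05], [0.007, 0, -0.377, 0, 0.05]]
  ]
}}

```text
clock: 11.97
tool_pos: [427.0, -268.2, 15.1]
ee_rot: [0.001, 0.997, 0.081, 0.001]
force: [-0.4, 0.1, 0.1]
opening: 20.3
finger_force: 58.7
```

Call:
{"fn": "send_rows", "kwargs": {
  "motion": [
    [[0, 0, -0.004, 0, 0.05], [0, 0, -0.008, 0, 0.05], [0, 0, -0.011, 0, 0.05], [0, 0, -0.011, 0, 0.05]]
  ]
}}

```text
clock: 12.3
tool_pos: [427.0, -268.4, 14.0]
ee_rot: [0.001, 0.997, 0.081, 0.001]
force: [-5.9, 5.0, 32.2]
opening: 20.1
finger_force: 62.2
```

Call:
{"fn": "send_rows", "kwargs": {
  "motion": [
    [[0, 0, 0.004, 0, 0.05], [0, 0, 0.006, 0, 0.4], [0, 0, 0.006, 0, 0.4], [0, 0, 0.006, 0, 0.4], [0, 0, 0.1, 0, 0.4], [0, 0, 0.23, 0, 0.4], [0, 0, 0.36, 0, 0.6], [0, 0, 0.5, 0, 0.6], [0, 0.1, 0.64, 0, 0.6], [0, 0.2, 0.75, 0, 0.6], [0, 0.3, 0.8, 0, 0.6], [0, 0.43, 0.8, 0, 0.6]]
  ]
}}

```text
clock: 13.3
tool_pos: [428.5, -140.4, 255.3]
ee_rot: [0.002, 0.997, 0.08, 0.004]
force: [1.2, -0.5, 0.5]
opening: 51.4
finger_force: 0.0
```

Run:
```python
from h import *
o=bot.get_obs(); print(o["tool_pos"].round(1),o["opening"])
c,im=shot("wrist","w7.png"); 
for p in [(427,-268,39),(515,-255,43)]: print(proj(c,p))
```

```text
[ 428.5 -140.4  255.3] 51.40885513306585
[468.01080835 224.84968687]
[482.80580745 118.61093513]
```

View pics/w7.png

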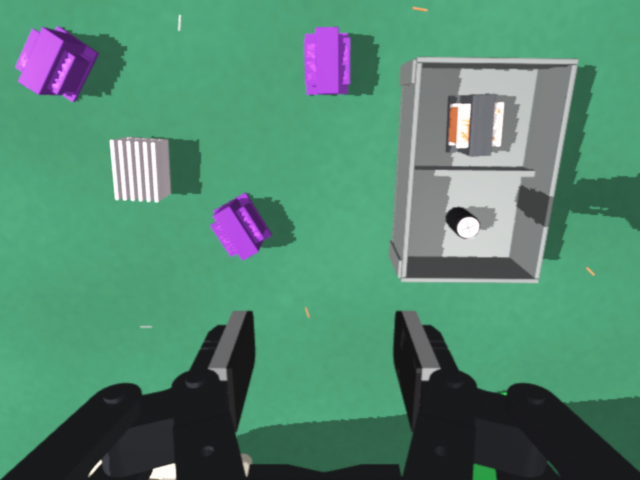

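Call:
{"fn": "send_rows", "kwargs": {
  "motion": [
    [[0.05, 0.13, 0, 0, 0.6], [0.1, 0.26, 0, 0, 0.6], [0.15, 0.39, 0, 0, 0.6], [0.2, 0.52, 0, 0, 0.6], [0.25, 0.65, 0, 0, 0.6], [0.3, 0.78, 0, 0, 0.6], [0.3, 0.9, 0, 0, 0.6], [0.3, 1.0, 0, 0, 0.6], [0.3, 1.0, 0, 0, 0.6], [0.3, 1.0, 0, 0, 0.6]]
  ]
}}

```text
clock: 14.18
tool_pos: [515.7, 161.4, 250.2]
ee_rot: [0.0, 0.997, 0.083, -0.001]
force: [-0.2, -1.0, -0.1]
opening: 51.5
finger_force: 0.0
```

Both lower parts stand upright: transformer at (477,124), small capacitor at (468,226). Now the handled tray.

Run:
```python
from h import *
o=bot.get_obs(); print(o["tool_pos"].round(1))
c,im=shot("wrist","w8.png"); np.savez("w8.npz",K=c[0],R=c[1],t=c[2]); rec("wrist",c,"upper_tray_handle")
```

```text
[515.7 161.4 250.2]
wrist upper_tray_handle 0.76 [561. 287.  15.] [186. 118.]
```

View pics/w8.png

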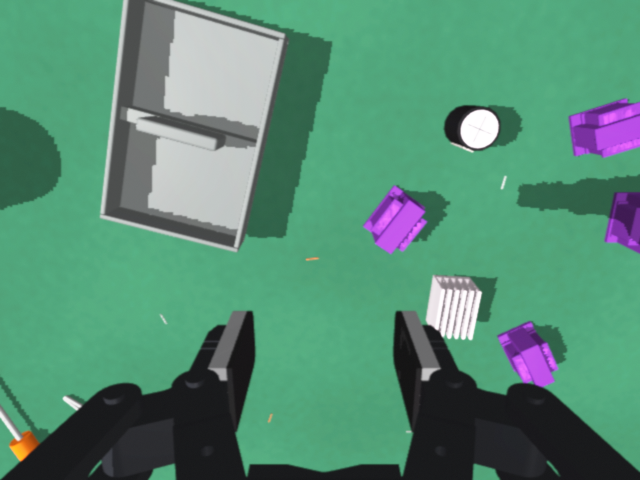

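Handle top from about (136,119) to (222,140); rim corners (286,36), (239,250), (102,216).

Run:
```python
from h import *
d=np.load("w8.npz"); c=(d["K"],d["R"],d["t"])
A,B,D=[px(c,*q,44) for q in [(286,36),(239,250),(102,216)]]
f=lambda e:np.degrees(np.arctan2(e[1],e[0])).round(1)
print("ctr",((A+D)/2).round(1),f(A-B),f(D-B),np.linalg.norm(A-B),np.linalg.norm(D-B))
p,q=px(c,136,119,68),px(c,222,140,68); print(p.round(1),q.round(1),((p+q)/2).round(1),f(p-q),np.linalg.norm(p-q))
```

```text
ctr [553.2 276.2  44. ] -5.7 84.4 173.2000152548836 116.74402652827533
[559.1 307.1  68. ] [554.5 244.3  68. ] [556.8 275.7  68. ] 85.8 63.00094325944349
```

Call:
{"fn": "send_rows", "kwargs": {
  "motion": [
    [[0.05, 0.1, 0, 0.15, 0.5], [0.1, 0.2, 0, 0.3, 0.5], [0.128, 0.3, 0, 0.45, 0.5], [0.128, 0.38, 0, 0.6, 0.5], [0.128, 0.38, -0.1, 0.75, 0.5], [0.128, 0.38, -0.2, 0.9, 0.5], [0.128, 0.38, -0.3, 1, 0.5]]
  ]
}}

```text
clock: 14.87
tool_pos: [555.1, 273.1, 160.3]
ee_rot: [0.0, 0.889, 0.458, 0.001]
force: [-0.3, 0.1, 0.5]
opening: 42.9
finger_force: 0.0
```

Call:
{"fn": "send_rows", "kwargs": {
  "motion": [
    [[0, 0, 0, 0.15, 0.5], [0, 0, 0, 0.3, 0.5], [0, 0, 0, 0.45, 0.5], [0, 0, 0, 0.6, 0.5], [0, 0, 0, 0.667, 0.5], [0, 0, 0, 0.667, 0.5], [0, 0, 0, 0.667, 0.5]]
  ]
}}

```text
clock: 15.45
tool_pos: [554.8, 272.7, 160.9]
ee_rot: [-0.0, 0.743, 0.67, -0.0]
force: [-0.0, 0.1, 0.1]
opening: 42.7
finger_force: 0.0
```

```bash
cat >> h.py <<'E'
def yaw(o): m=rot(o["ee_rot"]); return np.degrees(np.arctan2(m[1,0],m[0,0])).round(2)
E
python3 - <<'E'
from h import *
o=bot.get_obs(); print(o["clock"],o["tool_pos"].round(1),o["opening"],yaw(o),o["joint_pos"].round(2))
c,im=shot("wrist","w9.png"); np.savez("w9.npz",K=c[0],R=c[1],t=c[2])
im=np.ascontiguousarray(im); a=np.radians(-5.5); X=np.array([np.cos(a),np.sin(a),0]);Y=np.array([-X[1],X[0],0])
for sx in(5,-5):
  for sy in (30,-30):
    cv2.circle(im,tuple(int(round(v)) for v in proj(c,np.array([554,275.5,68])+X*sx+Y*sy)),3,(255,0,0),1)
for sx in (89,-89): cv2.circle(im,tuple(int(round(v)) for v in proj(c,np.array([554,275.5,44])+X*sx+Y*59)),3,(255,0,0),1)
cv2.imwrite("pics/w9.png",im[:,:,::-1])
E
```

```text
15.45 [554.8 272.7 160.9] 42.73419192280526 84.09 [ 0.44  0.5   1.69 -0.    0.95  0.54]
```

View pics/w9.png

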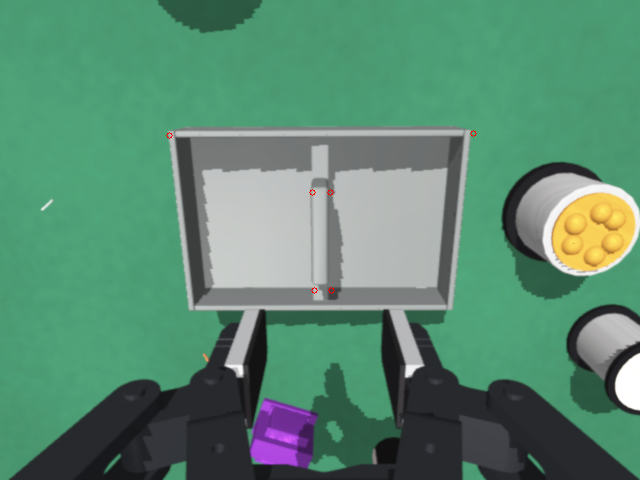

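The predicted handle corners match to within about 2 mm (handle at cols 312–328, rows 187–284). Descending and gripping.

Call:
{"fn": "send_rows", "kwargs": {
  "motion": [
    [[-0.005, 0.014, -0.1, 0, 0.5], [-0.005, 0.014, -0.2, 0, 0.5], [-0.005, 0.014, -0.3, 0, 0.5], [-0.005, 0.014, -0.37, 0, 0.5], [-0.005, 0.014, -0.41, 0, 0.5], [-0.005, 0.014, -0.41, 0, 0.5], [-0.005, 0.014, -0.41, 0, 0], [-0.005, 0.014, -0.41, 0, 0], [-0.005, 0.014, -0.41, 0, 0], [-0.005, 0.014, -0.41, 0, 0], [-0.005, 0.014, -0.41, 0, 0], [-0.005, 0.014, -0.41, 0, 0]]
  ]
}}

```text
clock: 16.5
tool_pos: [554.3, 278.7, 39.7]
ee_rot: [0.0, 0.741, 0.671, 0.001]
force: [-0.3, -0.5, 6.5]
opening: 8.8
finger_force: 60.2
```

Run:
```python
from h import *
o=bot.get_obs(); print(o["clock"],o["tool_pos"].round(1),o["opening"],o["force"],o["ft_torque"],yaw(o))
```

```text
16.5 [554.3 278.7  39.7] 8.762806626725725 [-0.25091543 -0.51780274  6.47175818] [-0.14202996  0.11462778 -0.03365951] 84.3
```

Call:
{"fn": "send_rows", "kwargs": {
  "motion": [
    [[0, 0, 0.05, 0, 0], [0, 0, 0.12, 0, 0], [0, 0, 0.2, 0, 0], [0, 0, 0.28, 0, 0], [0, -0.05, 0.35, 0, 0], [-0.02, -0.12, 0.4, 0.05, 0], [-0.05, -0.2, 0.4, 0.1, 0], [-0.08, -0.3, 0.4, 0.15, 0], [-0.11, -0.4, 0.4, 0.2, 0], [-0.14, -0.5, 0.4, 0.25, 0], [-0.17, -0.6, 0.4, 0.3, 0], [-0.2, -0.7, 0.4, 0.327, 0]]
  ]
}}

```text
clock: 17.5
tool_pos: [492.1, 67.0, 158.2]
ee_rot: [0.0, 0.648, 0.761, 0.0]
force: [0.5, 0.2, -2.5]
opening: 9.1
finger_force: 58.8
```

Call:
{"fn": "send_rows", "kwargs": {
  "motion": [
    [[-0.02, -0.1, 0, 0, 0], [-0.04, -0.2, 0, 0, 0], [-0.05, -0.3, 0, 0, 0], [-0.06, -0.4, 0, 0, 0], [-0.07, -0.5, 0, 0, 0], [-0.078, -0.6, 0, 0, 0], [-0.078, -0.7, 0, 0, 0], [-0.078, -0.8, 0, 0, 0], [-0.078, -0.9, 0, 0, 0], [-0.078, -0.98, 0, 0, 0], [-0.078, -1, 0, 0, 0], [-0.078, -1, 0, 0, 0]]
  ]
}}

```text
clock: 18.5
tool_pos: [469.5, -233.3, 158.1]
ee_rot: [0.0, 0.65, 0.76, 0.0]
force: [-0.8, 0.6, -2.9]
opening: 9.1
finger_force: 58.8
```

Run:
```python
from h import *
o=bot.get_obs(); print(o["clock"],o["tool_pos"].round(1),o["opening"],o["force"],o["ft_torque"],yaw(o))
```

```text
18.5 [ 469.5 -233.3  158.1] 9.120027514105997 [-0.81231279  0.60817721 -2.89893999] [ 0.05824363 -0.03660846  0.00159357] 98.87
```

Call:
{"fn": "send_rows", "kwargs": {
  "motion": [
    [[0.004, -0.05, 0, 0, 0], [0.004, -0.088, -0.05, 0, 0], [0.004, -0.088, -0.12, 0, 0], [0.004, -0.088, -0.165, 0, 0], [0.004, -0.088, -0.165, 0, 0], [0.004, -0.088, -0.165, 0, 0]]
  ]
}}

```text
clock: 19.0
tool_pos: [470.5, -257.3, 108.0]
ee_rot: [-0.001, 0.649, 0.761, -0.0]
force: [0.6, 0.1, -2.9]
opening: 9.1
finger_force: 58.8
```

Run:
```python
from h import *
o=bot.get_obs(); print(o["clock"],o["tool_pos"].round(1),o["opening"],o["force"],yaw(o))
c,im=shot("wrist","w10.png"); np.savez("w10.npz",K=c[0],R=c[1],t=c[2]); im=np.ascontiguousarray(im)
cv2.imwrite("pics/w10.png",cv2.resize(im[120:390,130:510,::-1],None,fx=2.1,fy=2.1,interpolation=cv2.INTER_CUBIC))
T=o["tool_pos"]; a=np.radians(yaw(o)-90)
def cor(C,a,z,hx=89,hy=59):
    X=np.array([np.cos(a),np.sin(a)]);Y=np.array([-X[1],X[0]])
    return [((proj(c,[*(np.array(C)+X*s*hx+Y*hy),z])-[130,120])*2.1).round() for s in(1,-1)]
print("lower rim",cor((471,-261.8),np.radians(9),60)); print("upper rim",cor(T[:2],a,T[2]-39.7+44))
```

```text
19.0 [ 470.5 -257.3  108. ] 9.086041258111882 [ 0.60937713  0.1467356  -2.87910179] 99.08
lower rim [array([831.,  94.]), array([-19.,  93.])]
upper rim [array([988., 114.]), array([-176.,  115.])]
```

View pics/w10.png

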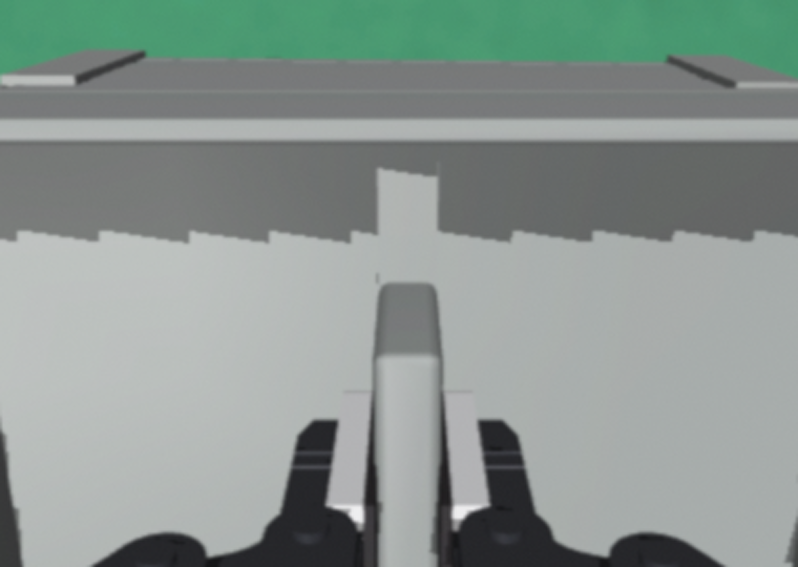

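The upper rim's outer edge sits at crop row 119 (predicted 115) and the lower tray's corners lie symmetrically below at (75,80) and (735,80). Alignment is good with about a 3 mm shift to −y. Lowering slowly.

Call:
{"fn": "send_rows", "kwargs": {
  "motion": [
    [[0.001, -0.011, 0, -0.001, 0], [0.001, -0.011, 0, -0.001, 0], [0.001, -0.011, 0, -0.001, 0]]
  ]
}}

```text
clock: 19.3
tool_pos: [471.8, -261.8, 109.4]
ee_rot: [0.001, 0.65, 0.76, 0.0]
force: [-0.2, -0.4, -2.3]
opening: 9.1
finger_force: 58.8
```

Call:
{"fn": "send_rows", "kwargs": {
  "motion": [
    [[0, 0, -0.012, 0, 0], [0, 0, -0.022, 0, 0], [0, 0, -0.032, 0, 0], [0, 0, -0.04, 0, 0], [0, 0, -0.046, 0, 0], [0, 0, -0.05, 0, 0], [0, 0, -0.05, 0, 0], [0, 0, -0.05, 0, 0]]
  ]
}}

```text
clock: 19.97
tool_pos: [471.1, -261.4, 93.3]
ee_rot: [-0.0, 0.65, 0.76, -0.0]
force: [0.2, 0.3, -2.2]
opening: 9.3
finger_force: 58.9
```

Call:
{"fn": "send_rows", "kwargs": {
  "motion": [
    [[0, 0, -0.004, 0, 0], [0, 0, -0.008, 0, 0], [0, 0, -0.011, 0, 0], [0, 0, -0.013, 0, 0], [0, 0, -0.013, 0, 0]]
  ]
}}

```text
clock: 20.38
tool_pos: [471.2, -261.5, 89.8]
ee_rot: [-0.0, 0.65, 0.76, -0.0]
force: [-2.4, 0.8, 1.1]
opening: 9.0
finger_force: 59.4
```

Call:
{"fn": "send_rows", "kwargs": {
  "motion": [
    [[0, 0, -0.004, 0, 0], [0, 0, -0.005, 0, 0], [0, 0, -0.005, 0, 0]]
  ]
}}

```text
clock: 20.63
tool_pos: [471.2, -261.5, 89.7]
ee_rot: [0.0, 0.65, 0.76, 0.0]
force: [-6.1, 3.1, 18.8]
opening: 9.0
finger_force: 62.0
```

Call:
{"fn": "send_rows", "kwargs": {
  "motion": [
    [[0, 0, 0.004, 0, 0], [0, 0, 0.005, 0, 0.4], [0, 0, 0.005, 0, 0.4], [0, 0, 0.005, 0, 0.4], [0, 0, 0.005, 0, 0.4], [0, 0, 0.08, 0, 0.4], [0, 0, 0.2, 0, 0.4], [0, 0.1, 0.33, -0.15, 0.5], [0, 0.2, 0.45, -0.3, 0.65], [0, 0.3, 0.55, -0.45, 0.65], [0, 0.4, 0.6, -0.6, 0.65], [0, 0.5, 0.6, -0.76, 0.65]]
  ]
}}

```text
clock: 21.63
tool_pos: [473.3, -112.3, 272.3]
ee_rot: [0.003, 0.844, 0.536, 0.003]
force: [0.8, 0.2, -0.1]
opening: 55.7
finger_force: 0.0
```

Call:
{"fn": "send_rows", "kwargs": {
  "motion": [
    [[-0.03, 0.1, 0, -0.16, 0.65], [-0.06, 0.2, 0, -0.32, 0.65], [-0.1, 0.3, 0, -0.48, 0.65], [-0.13, 0.4, 0, -0.64, 0.65], [-0.16, 0.4, 0, -0.8, 0.65], [-0.16, 0.4, 0, -0.95, 0.65], [-0.16, 0.4, 0, -0.98, 0.65], [-0.16, 0.4, 0, -0.98, 0.65]]
  ]
}}

```text
clock: 22.3
tool_pos: [423.1, 7.3, 267.9]
ee_rot: [0.0, 0.983, 0.183, 0.0]
force: [0.3, 0.6, -0.9]
opening: 55.8
finger_force: 0.0
```

Run:
```python
from h import *
o=bot.get_obs(); print(o["clock"],o["tool_pos"].round(1),o["opening"],yaw(o))
c,im=shot("wrist","w11.png"); np.savez("w11.npz",K=c[0],R=c[1],t=c[2])
for t in ["heat_sink_centre","large_capacitor_centre"]: rec("wrist",c,t,1)
```

```text
22.3 [423.1   7.3 267.9] 55.75196672988641 21.05
wrist heat_sink_centre 0.86 [426.  23.  10.] [310. 180.]
```

View pics/w11.png

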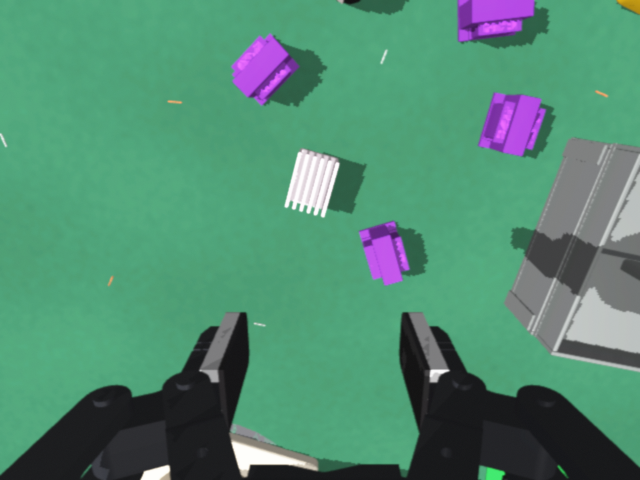

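The tray sits stacked (right edge of the picture). Heat sink top corners are (303,151), (338,160), (324,215), (287,206).

Run:
```python
from h import *
d=np.load("w11.npz"); c=(d["K"],d["R"],d["t"])
Q=np.array([px(c,*q,34) for q in [(303,151),(338,160),(324,215),(287,206)]]); e=Q[0]+Q[1]-Q[2]-Q[3]
print(Q.mean(0).round(1),np.degrees(np.arctan2(e[1],e[0])),np.linalg.norm(e)/2)
im=cv2.imread("pics/w11.png");
```

```text
[428.6  20.1  34. ] 5.479076769364866 50.813100619098286
```

Call:
{"fn": "send_rows", "kwargs": {
  "motion": [
    [[0.021, 0.039, -0.1, -0.15, 0.65], [0.021, 0.039, -0.22, -0.3, 0.65], [0.021, 0.039, -0.35, -0.367, 0.65], [0.021, 0.039, -0.48, -0.367, 0.65], [0.021, 0.039, -0.6, -0.367, 0.65], [0.021, 0.039, -0.66, -0.367, 0.65], [0.021, 0.039, -0.66, -0.367, 0.65], [0.021, 0.039, -0.66, -0.367, 0.65]]
  ]
}}

```text
clock: 23.12
tool_pos: [429.1, 18.5, 69.3]
ee_rot: [-0.0, 0.999, 0.04, -0.001]
force: [0.3, 0.4, -0.0]
opening: 55.5
finger_force: 0.0
```

Run:
```python
from h import *
o=bot.get_obs(); print(o["clock"],o["tool_pos"].round(1),o["opening"],yaw(o))
c,im=shot("wrist","w12.png")
hs=cv2.cvtColor(im,cv2.COLOR_RGB2HSV); m=((hs[...,1]<45)&(hs[...,2]>190)).astype(np.uint8)
n,l,s,ce=cv2.connectedComponentsWithStats(m)
for i in range(1,n):
    if s[i][4]>150 and 200<ce[i][0]<440 and ce[i][1]<420:
        pts=np.argwhere(l==i)[:,::-1].astype(np.float32); print(s[i],cv2.minAreaRect(pts),px(c,*ce[i],34).round(1))
print(proj(c,[*o["tool_pos"][:2],34]))
```

```text
23.1167 [429.1  18.5  69.3] 55.50142634311751 4.57
[ 286  223   16  119 1133] ((293.92462158203125, 281.9548645019531), (118.54197692871094, 11.449800491333008), 87.20729064941406) [432.8  32.8  34. ]
[ 300  222   51  120 4712] ((325.0, 281.5), (119.0, 50.0), 90.0) [435.7  18.7  34. ]
[352 239   8 102 569] ((355.80120849609375, 289.4975891113281), (6.818782806396484, 101.04086303710938), 0.6902771592140198) [429.8   4.7  34. ]
[276 240  12 102 694] ((281.5016174316406, 290.5284729003906), (101.29190826416016, 6.931550025939941), 86.72950744628906) [426.8  38.1  34. ]
[324.99863079 288.9215613 ]
```

Call:
{"fn": "send_rows", "kwargs": {
  "motion": [
    [[0, 0.006, -0.08, 0, 0.65], [0, 0.006, -0.15, 0, 0.65], [0, 0.006, -0.213, 0, 0.65], [0, 0.006, -0.213, 0, 0.65], [0, 0.006, -0.213, 0, 0.2], [0, 0.006, -0.213, 0, 0.2], [0, 0.006, -0.213, 0, 0.2], [0, 0.006, -0.213, 0, 0.2], [0, 0.006, -0.213, 0, 0.2], [0, 0.006, -0.213, 0, 0.2]]
  ]
}}

```text
clock: 24.0
tool_pos: [430.9, 20.5, 7.8]
ee_rot: [0.0, 0.999, 0.04, 0.002]
force: [0.1, 0.6, 10.6]
opening: 34.9
finger_force: 60.7
```

Call:
{"fn": "send_rows", "kwargs": {
  "motion": [
    [[0, 0, 0.1, 0, 0.2], [0, 0, 0.22, 0, 0.2], [0, 0, 0.35, 0, 0.2], [0, -0.1, 0.46, 0.1, 0.2], [0, -0.22, 0.5, 0.1, 0.2], [0, -0.35, 0.5, 0.1, 0.2], [0, -0.48, 0.5, 0.1, 0.2], [-0.01, -0.61, 0.5, 0.1, 0.2], [-0.013, -0.74, 0.5, 0.1, 0.2], [-0.013, -0.87, 0.5, 0.1, 0.2], [-0.013, -0.967, 0.5, 0.1, 0.2], [-0.013, -0.967, 0.5, 0.1, 0.2]]
  ]
}}

```text
clock: 25.0
tool_pos: [426.6, -274.9, 157.7]
ee_rot: [0.002, 0.997, 0.077, 0.002]
force: [0.2, 0.1, -1.4]
opening: 34.9
finger_force: 60.3
```

Call:
{"fn": "send_rows", "kwargs": {
  "motion": [
    [[0, 0, -0.05, 0, 0.2], [0, 0, -0.12, 0, 0.2], [0, 0, -0.18, 0, 0.2], [0, 0, -0.18, 0, 0.2], [0, 0, -0.18, 0, 0.2]]
  ]
}}

```text
clock: 25.42
tool_pos: [425.2, -269.0, 102.2]
ee_rot: [-0.0, 0.997, 0.079, -0.001]
force: [0.3, -0.4, -0.1]
opening: 34.9
finger_force: 60.3
```

Call:
{"fn": "send_rows", "kwargs": {
  "motion": [
    [[0.004, 0, -0.03, 0, 0.2], [0.004, 0, -0.06, 0, 0.2], [0.004, 0, -0.08, 0, 0.2], [0.004, 0, -0.09, 0, 0.2], [0.004, 0, -0.095, 0, 0.2], [0.004, 0, -0.098, 0, 0.2], [0.004, 0, -0.1, 0, 0.2], [0.004, 0, -0.1, 0, 0.2]]
  ]
}}

```text
clock: 26.08
tool_pos: [426.9, -269.7, 72.1]
ee_rot: [0.0, 0.997, 0.079, 0.0]
force: [0.1, 0.3, -1.0]
opening: 35.3
finger_force: 60.3
```

Call:
{"fn": "send_rows", "kwargs": {
  "motion": [
    [[0, 0, -0.003, 0, 0.2], [0, 0, -0.005, 0, 0.2], [0, 0, -0.006, 0, 0.2], [0, 0, -0.006, 0, 0.2]]
  ]
}}

```text
clock: 26.42
tool_pos: [427.0, -269.7, 71.7]
ee_rot: [0.0, 0.997, 0.079, 0.0]
force: [-4.4, 2.5, 16.6]
opening: 35.1
finger_force: 62.7
```

Call:
{"fn": "send_rows", "kwargs": {
  "motion": [
    [[0, 0, 0.003, 0, 0.2], [0, 0, 0.003, 0, 0.65], [0, 0, 0.003, 0, 0.65], [0, 0, 0.003, 0, 0.65], [0, 0, 0.003, 0, 0.65], [0, 0, 0.1, 0, 0.65], [0, 0, 0.23, 0, 0.65], [0, 0.1, 0.36, 0, 0.65], [0.1, 0.2, 0.46, 0, 0.65], [0.2, 0.3, 0.46, 0, 0.65], [0.3, 0.4, 0.46, 0, 0.65], [0.35, 0.5, 0.46, 0, 0.65]]
  ]
}}

```text
clock: 27.42
tool_pos: [531.0, -124.6, 209.8]
ee_rot: [0.001, 0.997, 0.078, 0.002]
force: [1.8, -1.3, -0.1]
opening: 55.3
finger_force: 0.0
```

Call:
{"fn": "send_rows", "kwargs": {
  "motion": [
    [[0.05, 0.1, 0, 0, 0.65], [0.1, 0.22, 0, 0, 0.65], [0.15, 0.34, 0, 0, 0.65], [0.18, 0.46, -0.1, 0, 0.65], [0.2, 0.54, -0.2, 0, 0.65], [0.2, 0.57, -0.3, 0, 0.65], [0.2, 0.57, -0.36, 0, 0.65], [0.2, 0.57, -0.36, 0, 0.65], [0.2, 0.57, -0.36, 0, 0.65]]
  ]
}}

```text
clock: 28.17
tool_pos: [587.5, 45.9, 99.2]
ee_rot: [-0.0, 0.997, 0.079, -0.001]
force: [-0.2, 0.9, 1.1]
opening: 55.6
finger_force: 0.0
```

Run:
```python
from h import *
o=bot.get_obs(); print(o["clock"],o["tool_pos"].round(1),o["opening"],yaw(o))
c,im=shot("wrist","w13.png"); blobs(c,im,42,near=[591,50])
```

```text
28.1667 [587.5  45.9  99.2] 55.60252071610122 9.08
blob [ 288  231   59   59 2586] [592.4  50.6  42. ]
```

Call:
{"fn": "send_rows", "kwargs": {
  "motion": [
    [[0.016, 0.016, -0.06, 0, 0.65], [0.016, 0.016, -0.16, 0, 0.65], [0.016, 0.016, -0.25, 0, 0.65], [0.016, 0.016, -0.31, 0, 0.65], [0.016, 0.016, -0.31, 0, 0.65], [0.016, 0.016, -0.31, 0, 0.2], [0.016, 0.016, -0.31, 0, 0.2], [0.016, 0.016, -0.31, 0, 0.2], [0.016, 0.016, -0.31, 0, 0.2], [0.016, 0.016, -0.31, 0, 0.2], [0.016, 0.016, -0.31, 0, 0.2]]
  ]
}}

```text
clock: 29.13
tool_pos: [594.9, 50.5, 9.4]
ee_rot: [0.0, 0.997, 0.079, 0.002]
force: [0.3, -0.9, 8.7]
opening: 33.8
finger_force: 59.7
```

Call:
{"fn": "send_rows", "kwargs": {
  "motion": [
    [[0, 0, 0.1, 0, 0.2], [0, 0, 0.22, 0, 0.2], [0, 0, 0.35, 0, 0.2], [0, -0.1, 0.46, 0, 0.2], [-0.04, -0.22, 0.5, 0, 0.2], [-0.08, -0.35, 0.5, 0, 0.2], [-0.12, -0.48, 0.5, 0, 0.2], [-0.16, -0.6, 0.5, 0, 0.2], [-0.2, -0.72, 0.5, 0, 0.2], [-0.23, -0.84, 0.5, 0, 0.2], [-0.255, -0.95, 0.5, 0, 0.2], [-0.255, -1, 0.5, 0, 0.2]]
  ]
}}

```text
clock: 30.13
tool_pos: [515.4, -252.9, 158.3]
ee_rot: [0.001, 0.997, 0.078, 0.001]
force: [0.4, -0.8, 0.1]
opening: 33.3
finger_force: 59.8
```

Call:
{"fn": "send_rows", "kwargs": {
  "motion": [
    [[-0.005, -0.02, -0.05, 0, 0.2], [-0.005, -0.02, -0.12, 0, 0.2], [-0.005, -0.02, -0.18, 0, 0.2], [-0.005, -0.02, -0.18, 0, 0.2], [-0.005, -0.02, -0.18, 0, 0.2]]
  ]
}}

```text
clock: 30.55
tool_pos: [514.9, -254.8, 103.1]
ee_rot: [-0.0, 0.997, 0.079, -0.001]
force: [-0.0, 0.3, -0.9]
opening: 33.2
finger_force: 59.8
```

Call:
{"fn": "send_rows", "kwargs": {
  "motion": [
    [[0.006, 0, -0.03, 0, 0.2], [0.006, 0, -0.06, 0, 0.2], [0.006, 0, -0.08, 0, 0.2], [0.006, 0, -0.09, 0, 0.2], [0.006, 0, -0.093, 0, 0.2], [0.006, 0, -0.096, 0, 0.2], [0.006, 0, -0.098, 0, 0.2], [0.006, 0, -0.098, 0, 0.2]]
  ]
}}

```text
clock: 31.22
tool_pos: [517.0, -255.5, 73.9]
ee_rot: [0.0, 0.997, 0.079, 0.0]
force: [-0.7, -0.5, -1.3]
opening: 33.9
finger_force: 59.8
```

Call:
{"fn": "send_rows", "kwargs": {
  "motion": [
    [[0, 0, -0.003, 0, 0.2], [0, 0, -0.005, 0, 0.2], [0, 0, -0.006, 0, 0.2], [0, 0, -0.006, 0, 0.2]]
  ]
}}

```text
clock: 31.55
tool_pos: [517.2, -255.5, 73.4]
ee_rot: [0.0, 0.997, 0.079, 0.0]
force: [-4.1, 1.8, 11.5]
opening: 34.0
finger_force: 60.7
```

Seated. Release, back off upward and inspect.

Call:
{"fn": "send_rows", "kwargs": {
  "motion": [
    [[0, 0, 0.002, 0, 0.2], [0, 0, 0.003, 0, 0.65], [0, 0, 0.003, 0, 0.65], [0, 0, 0.003, 0, 0.65], [0, 0, 0.003, 0, 0.65], [0, 0, 0.1, 0, 0.65], [0, 0, 0.23, 0, 0.65], [0, 0, 0.36, 0, 0.65], [0, 0.1, 0.5, 0, 0.65], [-0.1, 0.2, 0.6, 0, 0.65], [-0.2, 0.3, 0.6, 0, 0.65], [-0.3, 0.42, 0.6, 0, 0.65]]
  ]
}}

```text
clock: 32.55
tool_pos: [441.3, -145.2, 253.1]
ee_rot: [0.001, 0.997, 0.079, 0.002]
force: [-0.0, 0.2, 0.2]
opening: 55.6
finger_force: 0.0
```

Call:
{"fn": "send_rows", "kwargs": {
  "motion": [
    [[-0.05, 0.1, 0, 0, 0.65], [-0.05, 0.15, 0, 0, 0.65], [-0.05, 0.15, 0, 0, 0.65], [-0.05, 0.15, 0, 0, 0.65]]
  ]
}}

```text
clock: 32.88
tool_pos: [426.1, -100.1, 251.2]
ee_rot: [0.0, 0.997, 0.08, 0.0]
force: [0.0, -0.8, 0.3]
opening: 55.4
finger_force: 0.0
```

Run:
```python
from h import *
o=bot.get_obs(); print(o["clock"],o["tool_pos"].round(1),o["force"].round(1))
_,w=shot("wrist","w14.png"); _,s=shot("scene","s14.png")
a=cv2.resize(w[:330,260:],(400,347)); b=cv2.resize(s[140:270,160:310],(400,347),interpolation=cv2.INTER_CUBIC)
cv2.imwrite("pics/fin.png",np.hstack([a,b])[:,:,::-1])
```

```text
32.8833 [ 426.1 -100.1  251.2] [ 0.  -0.8  0.3]
```

View pics/fin.png

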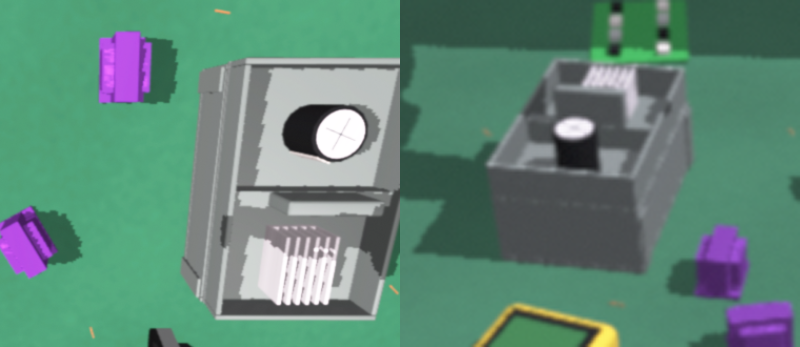

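The upper tray sits square and flush on the lower one. The large capacitor (340,133) and heat sink (300,265) stand upright in separate compartments, so I hand in.

```bash
python3 -c "
from plant import bot
print(bot.hand_in())"
```

```text
the job is handed in; nothing more can be done
None
```

Both kits are made up and handed in at about 33 s: the transformer and small capacitor are in the lower tray, the handled tray is stacked home on it, and the heat sink and large capacitor stand upright in the upper tray; the bystanders and purple look-alikes were left alone.

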